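Stack the rivet cases in the free corner of the squaring fence

TASK

Stack the three closed metal cases into one square column, the biggest at the bottom and the smallest on top, in the corner of the low fence that the white tub leaves free. First slide the biggest case, too wide to pick up, fully home into that corner, its long side flush against the long bar and its end against the end stop; then set the middle one on it and the small one on that, each centred and parallel to the one below. Leave the tub and everything else on the bench where it is.

Things in the scene. Friction and masses are not known exactly. Their poses are not given: they have to be found in the camera images.
- fence: Low steel fence fixed to the bench, a wide U open to the robot; bars 12 mm thick, 22 mm high. Origin: bench level, middle of the long bar's inner face. x away from the robot, y along the bar to the left. End stops: inner faces at y = +215 and -215 mm, from x = 0 to -70 mm. The tub stands in one corner; the other is free (faint worn disc, flush with the bench).
- big_case: Closed metal case, a plain box with a lid seam, 105 x 150 mm, 45 mm high, about 0.75 kg. Origin: centre of its underside; z up, y along its long side, x along its short side. Lies flat on its base at the start. Starts in front of the fence, skewed.
- middle_case: Closed metal case, a plain box with a lid seam, 66 x 118 mm, 40 mm high, about 0.35 kg. Origin: centre of its underside; z up, y along its long side, x along its short side. Lies flat on its base at the start.
- small_case: Closed metal case, a plain box with a lid seam, 54 x 84 mm, 34 mm high, about 0.2 kg. Origin: centre of its underside; z up, y along its long side, x along its short side. Lies flat on its base at the start.
- tub: White closed plastic tub, 90 mm in diameter, 74 mm high, standing in one corner of the fence; to be left alone. Origin: centre of its underside.
- hammer: Hammer lying at the right, about 280 mm long, to be left alone. Origin under its middle.
- leaf: Flat copper leaf shape 6 mm thick, 125 mm long (y), 60 mm wide (x), to be left alone. Origin on its underside.
- bench_block: Low square brass block 70 x 70 x 28 mm, to be left alone. Origin: centre of its underside.
- washer: Big flat steel washer, 76 mm across, 10 mm thick, to be left alone. Origin: centre of its underside.
- wrench: Wrench lying along its x, about 200 mm long, to be left alone. Origin under its middle.
- tumbler: Tall red drinking tumbler, 92 mm across, 178 mm high, to be left alone. Origin: centre of its underside.
- rod_can: Blue can 80 mm across, 110 mm high, with copper rods standing out to 220 mm, to be left alone. Origin: centre of its underside.
Things that resemble listed ones, but are neither listed nor needed, are in the scene too. What is shaped like the middle_case but brown or purple is not meant.

How it is judged (in metres and radians):
On the way, in this order (a step that is already met when the one before it is completed fails the run):
1. the big case is home in the free corner of the fence (x of big_case in the frame of fence between -0.0585 and -0.048 m and (y of big_case in the frame of fence above 0.134 m or y of big_case in the frame of fence below -0.134 m) and angle between the y axis of big_case and the y axis of fence, either way round below 0.05 rad and angle between big_case's own z axis and vertical below 0.05 rad), for 0.2 s.
2. the middle case is centred and square on the big one (all of step 1 and horizontal distance between middle_case and big_case below 0.01 m and z of middle_case in the frame of big_case between 0.041 and 0.049 m and angle between the y axis of middle_case and the y axis of big_case, either way round below 0.1 rad and angle between middle_case's own z axis and vertical below 0.05 rad), for 0.2 s.
At the end, for the whole second after the job is handed in: The big case lies flat in a corner of the fence, long side against the long bar and end against the end stop (gaps at most 6 mm, within 0.05 rad); the middle case lies flat on it and the small case flat on the middle one, each centred within 10 mm and parallel within 0.1 rad; all at rest (all of step 2 and horizontal distance between small_case and middle_case below 0.01 m and z of small_case in the frame of middle_case between 0.036 and 0.044 m and angle between the y axis of small_case and the y axis of middle_case, either way round below 0.1 rad and angle between small_case's own z axis and vertical below 0.05 rad and linear speed of each of big_case, middle_case, small_case below 0.02 m/s); the robot touches nothing.
It fails at once if the tub is moved more than 20 mm (distance of tub from where it was at the start of the episode above 0.02 m).
It fails at once if another thing on the bench (hammer, leaf, block, washer, wrench, tumbler or can) is moved more than 30 mm (distance of any of hammer, leaf, bench_block, washer, wrench, tumbler, rod_can from where it was at the start of the episode above 0.03 m).
It also fails if it takes over 72 s, if anything falls off the work surface, if the arm or the gripper's body presses on something with over 40 N, if the wrist force passes 120 N, or if a joint passes its speed limit or range.

ROBOT

A 6-joint arm with a two-finger parallel gripper is mounted at the origin on the work surface. World frame = base frame: x ahead of the robot, y to its left, z up, the work surface at z = 0. Lengths are in mm, angles in degrees, forces in N, time in s.
With the tool pointing down it reaches from about 300 to 850 mm from the base axis. Payload 4.2 kg.
Tool frame: the origin (TCP) lies midway between the tips of the shut fingers; the grasp point (between the pads) lies 19 mm behind it; z points along the fingers, y is the line along which they close (so a half turn about z gives the same grasp; the last joint's range is limited). The gripper opens to 91 mm and grips with 3 to 60 N. Pads are 32 mm wide; open, the fingers measure 118 mm over their backs; the gripper's body (76 mm by 178 mm) begins 60 mm behind the grasp point.
Start: joints at [70.187, 18.312, 89.639, -0, 72.044, -1.146], TCP at [184.041, 544.768, 213.976] pointing down, gripper open.
Joint ranges: [-177.97, 177.97], [-48.28, 115.42], [12.27, 149.76], [-77.06, 257.06], [2.81, 150.46], [-146.56, 146.56]. Speed limits (degrees/s): [147.25, 147.25, 180, 180, 180, 180].

INTERFACE

Orientations are given as [roll, pitch, yaw] about the fixed x, y, z axes, in that order (R = Rz(yaw) Ry(pitch) Rx(roll)).
In Python, from workcell import state, grab_frame, camera_model, workorder gives the robot as it stands.
- The arm moves only by the tool carry_out, never from a script. Its argument "commands" is a list of rows, each a list of 7 numbers: the turn, a rotation vector about the tool's x, y, z in degrees, then the shift along the tool's x, y, z in mm, then the opening, from -1 (shut) to 1 (fully open). In form: [[ax, ay, az, dx, dy, dz, hand], ...]. A call has 1 to 20 rows; each row is the pose to reach, as a shift and turn from the pose commanded when the call began, along the tool's axes at that moment; what a row does not reach only later rows make up. A row lasts 1/10 s, in which the tool goes at most 50 mm and 8.59 degrees, less where a joint would pass 70% of its speed; a pose out of reach is approached as far as the arm can. A call with a gripper value outside its range is refused whole. The fingers move at their own pace and stop on an object; "force" is the grip in N (left out, the last holds). Time passes only in rows, so rows that repeat a pose let the fingers close. It gives the time, the measured TCP pose, the force, the opening and the grip force at its end, in the units of the state.
- state(): the state, without advancing time (a new reading comes with each control period).
- grab_frame(name): name is "scene" or "top" or "wrist"; returns the picture (480x640x3 uint8, red, green, blue); there is no depth.
- camera_model(name): a dict with "fx", "fy", "cx", "cy" (pixels), "origin" and "rotation" of the camera in the world; the wrist camera has in their place "mount" (4x4, takes a point from camera to tool coordinates, whose origin is the TCP and whose axes are the flange's). Camera axes: x right, y up, looking along -z (the intrinsics and any distortion apply to the point x, -y, -z); pixel columns grow to the right and rows downward; lengths in mm; the calibration is good to about 2 mm. A picture is of the moment at which its call begins: read the wrist's pose just before it. camera_model takes no time and is no camera call.
- workorder.job_done(): hands the job in; it is judged then, once.
The state is a dict: "time_s": time; "qpos": joint angles; "qvel": joint speeds; "effort": joint torques, N m; "ee_pos": TCP position; "ee_rot": TCP orientation; "force": force on the tool from outside, world axes, zero at the start; "torque": the same for the moment, N m; "gripper_width": finger opening in mm; "gripper_force": force on a finger pad.
Only numpy, scipy, OpenCV 4.12 (cv2) and the standard library are available. Lean on these libraries where they do the work, as an engineer would, in place of code of your own. Each camera call takes 0.05 s, during which the arm holds its last target. There are 200 camera calls.

## Working session

There is one attempt and no reset: what is moved stays moved. The work goes in short steps, Python scripts to look and compute and a tool call to move; the robot and the scene stay as the last step left them, time stands still between calls to the robot, and variables do not carry over. Pictures are saved under pics/ and viewed, at most 10 in all, crops included, and the job is handed in when it is done.

Besides the shell and the picture viewer there is one more tool, called after "Emit:" by a JSON object that holds its "fn" and its "kwargs". carry_out: Moves the arm, as the interface text tells. Its arguments: {"type":"object","properties":{"commands":{"type":"array"},"force":{"type":"number"}},"required":["commands"]}

```bash
mkdir -p pics; ls; python3 - <<'E'
from workcell import state, grab_frame, camera_model
import cv2,numpy as np
for n in("top","scene"):
    f=grab_frame(n); cv2.imwrite(f"pics/{n}0.png",f[:,:,::-1])
    print(n,camera_model(n))
print(camera_model("wrist"));print(state())
E
```

```text
pics
top {'fx': 572.2663683303367, 'fy': 572.2663683303367, 'cx': 321.3622892721095, 'cy': 237.35935505796996, 'origin': array([ 378.8146393 ,   -8.02794478, 1549.32383239]), 'rotation': array([  3.17860195,   1.09684161, -89.7145713 ])}
scene {'fx': 604.0935541623018, 'fy': 604.0935541623018, 'cx': 321.46880301203583, 'cy': 242.22728967167856, 'origin': array([ 1071.30766624, -1131.56837746,   915.4026985 ]), 'rotation': array([55.46491219,  1.16250774, 28.26429092])}
{'fx': 396.8478204103856, 'fy': 396.8478204103856, 'cx': 318.4625702235027, 'cy': 238.35237743419387, 'mount': array([[ 7.98380069e-04,  9.56850649e-01,  2.90579073e-01,
         8.27932540e+01],
       [ 9.99999015e-01, -1.09942554e-03,  8.72763343e-04,
        -4.82352691e-01],
       [ 1.15457423e-03,  2.90578090e-01, -9.56850584e-01,
        -1.71073745e+02],
       [ 0.00000000e+00,  0.00000000e+00,  0.00000000e+00,
         1.00000000e+00]])}
{'time_s': 0.1, 'qpos': array([ 7.01865432e+01,  1.83453760e+01,  8.96989278e+01, -2.02753006e-03,
        7.20426259e+01, -1.14430133e+00]), 'qvel': array([-0.00587547,  0.02392883, -0.23443834,  0.03181183,  0.03148614,
        0.0076125 ]), 'effort': array([-1.18099804e-03, -4.13330197e+01, -2.32511258e+01,  7.28028500e-02,
        4.22356767e-02, -6.66398341e-05]), 'ee_pos': array([183.90344958, 544.32938188, 213.23373912]), 'ee_rot': array([-1.79913049e+02,  1.91397177e-04,  1.61331471e+02]), 'force': array([-0.54042228, -0.01563288, -0.34103986]), 'torque': array([0.02176536, 0.00469512, 0.03873612]), 'gripper_force': 0.0, 'gripper_width': 90.99513988128112}
```

View pics/top0.png

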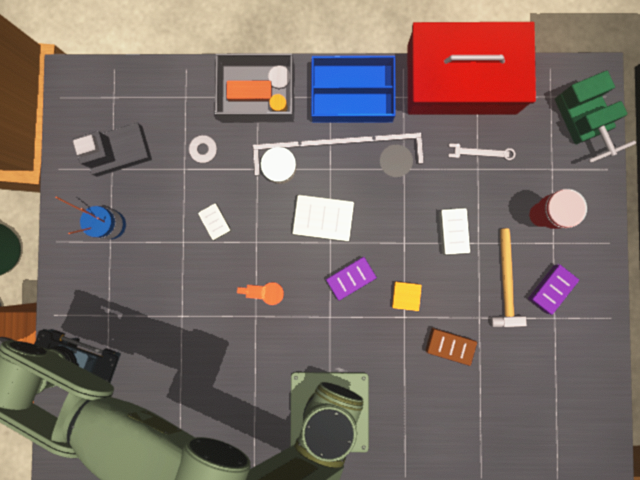

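View pics/scene0.png

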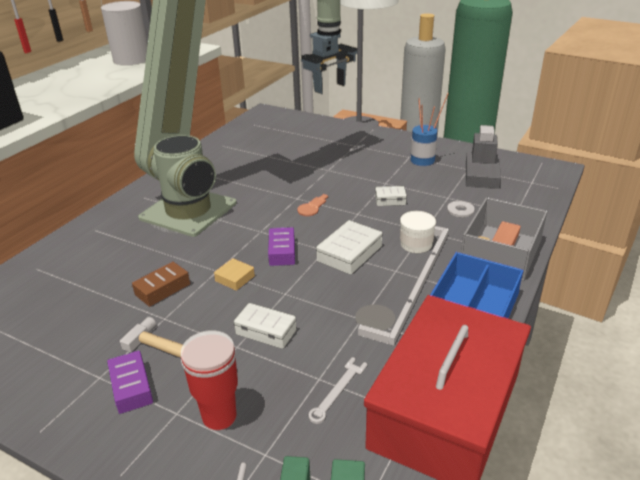

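Top view: the tub is at (278,164), so the free corner is the right one, with the disc at (396,160). The big case is white at (323,218). Candidates for the middle case are white (455,231), purple (351,278) and (555,289), and brown (451,346); by description it is the white one. The small case is white at (214,222). I'll measure these and make the check crop.

```bash
cat > h.py <<'E'
import numpy as np,cv2
from scipy.spatial.transform import Rotation as R
from workcell import state, grab_frame, camera_model
def cam(n,s=None):
    m=camera_model(n)
    if n!="wrist": return m,np.array(m['origin']),R.from_euler('xyz',m['rotation'],degrees=True).as_matrix()
    T=R.from_euler('xyz',s['ee_rot'],degrees=True).as_matrix(); M=np.array(m['mount'])
    return m,T@M[:3,3]+s['ee_pos'],T@M[:3,:3]
def ray(c,p,z):
    m,o,A=c; p=np.atleast_2d(np.asarray(p,float))
    d=np.c_[(p[:,0]-m['cx'])/m['fx'],-(p[:,1]-m['cy'])/m['fy'],-np.ones(len(p))]@A.T
    return (o+d*((z-o[2])/d[:,2])[:,None])[:,:2]
def proj(c,P):
    m,o,A=c; q=(np.atleast_2d(P)-o)@A
    return np.c_[m['cx']-m['fx']*q[:,0]/q[:,2],m['cy']+m['fy']*q[:,1]/q[:,2]]
def rect(w):
    (c,(a,b),t)=cv2.minAreaRect((w*10).astype(np.float32))
    if a>b: t+=90; a,b=b,a      # t = direction of short side, long = t+90
    t=(t+90)%180-90
    return np.array(c)/10,a/10,b/10,t
def white(f,th=150):
    h=cv2.cvtColor(f,cv2.COLOR_RGB2HSV); return ((h[...,1]<50)&(h[...,2]>th)).astype(np.uint8)
E
python3 - <<'E'
from h import *
f=cv2.imread('pics/top0.png')[:,:,::-1].copy(); c=cam('top')
for th in(140,180,210):
    n,lab,st,ce=cv2.connectedComponentsWithStats(white(f,th))
    for i in range(1,n):
        x,y=ce[i]
        if st[i,4]<60 or not(130<y<330 and 150<x<640): continue
        k=max(cv2.findContours((lab==i).astype(np.uint8),0,1)[0],key=cv2.contourArea)[:,0]
        z=22
        for px,zz in(((323,218),45),((455,231),40),((214,222),34),((278,164),74)):
            if np.hypot(x-px[0],y-px[1])<8: z=zz
        C,a,b,t=rect(ray(c,k,z)); print(th,ce[i].round(1),st[i,4],z,C.round(1),round(a,1),round(b,1),round(t,1))
cr=np.hstack([cv2.resize(f[y-35:y+35,x-40:x+40],(266,233),interpolation=2) for x,y in((323,218),(455,231),(214,222))])
cr2=cv2.resize(f[120:185,240:435],(798,266),interpolation=2)
cv2.imwrite('pics/crop.png',np.vstack([cr,cr2])[:,:,::-1])
E
```

```text
140 [480.  150.4] 572 22 [ 695.3 -403. ] 132.8 149.3 -44.1
140 [307. 192.] 5325 22 [551.7 225.2] 423.7 961.1 2.4
140 [610.3 145.8] 336 22 [ 703.4 -756.6] 99.9 102.1 71.4
140 [202.3 148.6] 537 22 [703.3 344.8] 73.4 74.1 -89.1
140 [194.4 171.2] 249 22 [622.  379.5] 124.9 342.6 12.2
140 [567.7 171.9] 102 22 [ 652.1 -650.5] 74.8 160.5 22.9
140 [475.6 169. ] 146 22 [ 648.5 -393.8] 5.5 367.6 -0.7
140 [399.2 221.5] 286 22 [ 507.4 -182.4] 205.8 244.8 -44.2
140 [457.9 230.2] 1337 40 [ 504.7 -352. ] 138.5 193.1 -73.9
140 [568.2 207.4] 1113 22 [ 546.3 -634.7] 98.5 98.7 44.3
140 [213.6 221.3] 677 34 [504.5 308.9] 56.5 86.4 -60.6
140 [555.7 243.6] 158 22 [ 449.5 -610.1] 83.8 243.7 17.5
140 [479.3 304.8] 136 22 [ 289.6 -401.4] 26.2 225.9 -86.8
140 [207.4 311. ] 206 22 [307.4 312.3] 119.7 339.4 -1.3
140 [371.  325.4] 389 22 [ 245.3 -106.4] 213.5 365.3 -28.1
140 [520.1 320.7] 421 22 [ 249.4 -557. ] 27.8 252.3 4.9
180 [610.3 145.6] 238 22 [ 700.2 -749.2] 97.8 99.7 63.4
180 [406.1 141. ] 299 22 [ 703.1 -186.4] 79.8 120.6 3.8
180 [202.3 148.7] 466 22 [701.9 346.1] 70.7 71.4 -89.1
180 [335.9 140.8] 307 
[... 342 characters left out ...]
81.7 -336.4] 76.1 117.6 -85.4
180 [510.6 321.4] 293 22 [ 243.4 -485.8] 23.6 107.7 0.4
210 [613.3 142.1] 93 22 [ 719.5 -758.9] 51.7 93.1 -26.6
210 [405.7 141. ] 271 22 [ 702.6 -186.2] 79.3 119.7 4.2
210 [202.3 148.6] 425 22 [703.3 344.8] 68.0 68.7 -89.1
210 [336.5 140.7] 278 22 [724.8 -17.5] 10.7 191.9 4.2
210 [275.7 160.8] 1195 74 [657.5 139.4] 98.2 115.3 4.2
210 [478.4 151.6] 362 22 [ 697.2 -406.9] 33.3 173.3 -2.0
210 [567.7 207.6] 1060 22 [ 545.7 -633.8] 93.5 95.3 0.1
210 [323.  217.6] 2204 45 [514.6  17.2] 103.6 148.4 -7.1
210 [213.6 221.3] 610 34 [504.7 309.3] 52.7 83.1 -60.7
210 [455.5 231. ] 1088 40 [ 481.  -331.7] 64.8 116.2 -85.4
210 [511.4 321.5] 240 22 [ 243.4 -475.4] 23.6 81.6 0.4
```

View pics/crop.png

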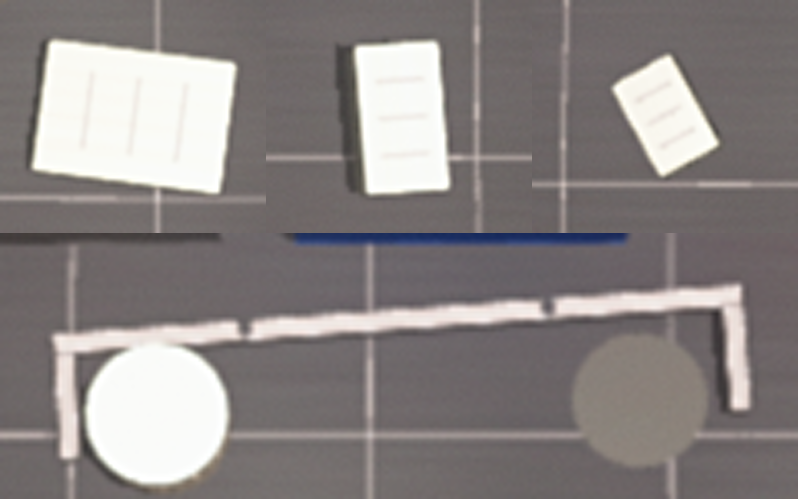

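The crop shows three plain white cases at (323,218), (455,231) and (214,222). Measured sizes are about 105x149, 66x117 and 54x84 mm, so they are the big, middle and small case. Next is the fence frame and the push poses.

```bash
cat >> h.py <<'E'
def plan(wps,s=None):
    """wps: world x,y,z,yaw -> command numbers relative to the present pose"""
    s=s or state(); T=R.from_euler('xyz',s['ee_rot'],degrees=True); yaw=s['ee_rot'][2]
    print('at',s['time_s'],s['ee_pos'].round(1),s['ee_rot'].round(1),'w',round(s['gripper_width'],1))
    p=s['ee_pos'];a=T
    for x,y,z,w in wps:
        g=R.from_euler('xyz',[180,0,w],degrees=True); v=(T.inv()*g).as_rotvec(degrees=True); d=T.inv().apply(np.array([x,y,z])-s['ee_pos'])
        n=max(np.linalg.norm(np.array([x,y,z])-p)/50,np.degrees((a.inv()*g).magnitude())/8.59); p=np.array([x,y,z]);a=g
        print((x,y,z,w),v.round(1).tolist(),d.round(1).tolist(),'rows',round(n,1))
E
python3 - <<'E'
from h import *
f=cv2.imread('pics/top0.png')[:,:,::-1].copy(); c=cam('top')
m=white(f,180); v,u=np.nonzero(m[128:185,245:430]); P=ray(c,np.c_[u+245,v+128],22)
px=np.c_[u+245,v+128]
# bar pixels: columns 290..410, rows above 150
b=(px[:,0]>295)&(px[:,0]<412)&(px[:,1]<150)
q=P[b]; vx,vy,x0,y0=cv2.fitLine(q.astype(np.float32),2,0,.01,.01)[:,0]
th=np.degrees(np.arctan2(vy,vx)); th=(th+180)%180-90; print('yaw',th,len(q),x0,y0)
t=np.radians(th); ex=np.array([np.cos(t),np.sin(t)]); ey=np.array([-np.sin(t),np.cos(t)])
X=P@ex;Y=P@ey; xc=(q@ex).mean(); print('bar width',np.ptp(q@ex))
r=(px[:,0]>412)&(X<xc-15); l=(px[:,0]<262)&(X<xc-15)
yr=np.median(Y[r]);yl=np.median(Y[l]); print('stops',yr,yl,yl-yr,'must be 442')
O=ex*(xc-6)+ey*(yr+221); print('fence origin',O,'big target',O-52.5*ex-140*ey)
print('case offset', (np.array([515,17.3])-O)@ex,(np.array([515,17.3])-O)@ey)
plan([(480,140,210,83),(525,132,60,83),(525,132,12,83)])
E
```

```text
yaw 4.193489 468 728.1586 -64.1104
bar width 11.769547013146848
stops -292.02410735813464 149.1586622399395 441.1827695980742 must be 442
fence origin [718.7991914  -18.51157465] big target [ 676.67722504 -161.97582832]
case offset -200.6348632544347 50.618487817351514
at 0.1 [183.9 544.3 213.2] [-179.9    0.   161.3] w 91.0
(480, 140, 210, 83) [-0.1, 0.1, 78.3] [-409.9, -288.3, 3.7] rows 10.0
(525, 132, 60, 83) [-0.1, 0.1, 78.3] [-455.1, -281.2, 153.7] rows 3.1
(525, 132, 12, 83) [-0.1, 0.1, 78.3] [-455.1, -281.1, 201.7] rows 1.0
```

Emit:
{"fn": "carry_out", "kwargs": {"commands": [[0, 0, 78.3, -410, -288, 4, 0.32], [0, 0, 78.3, -410, -288, 4, 0.32], [0, 0, 78.3, -410, -288, 4, 0.32], [0, 0, 78.3, -410, -288, 4, 0.32], [0, 0, 78.3, -410, -288, 4, 0.32], [0, 0, 78.3, -410, -288, 4, 0.32], [0, 0, 78.3, -410, -288, 4, 0.32], [0, 0, 78.3, -410, -288, 4, 0.32], [0, 0, 78.3, -410, -288, 4, 0.32], [0, 0, 78.3, -410, -288, 4, 0.32], [0, 0, 78.3, -410, -288, 4, 0.32], [0, 0, 78.3, -455, -281, 153, 0.32], [0, 0, 78.3, -455, -281, 153, 0.32], [0, 0, 78.3, -455, -281, 153, 0.32], [0, 0, 78.3, -455, -281, 153, 0.32], [0, 0, 78.3, -455, -281, 153, 0.32]]}}

```text
time_s: 1.7
ee_pos: [524.1, 133.3, 60.0]
ee_rot: [-179.8, 0.1, 83.1]
force: [0.5, -0.9, 0.4]
gripper_width: 60.2
gripper_force: 0.0
```

```bash
python3 - <<'E'
from h import *
s=state();f=grab_frame('wrist');cv2.imwrite('pics/w1.png',f[:,:,::-1])
c=cam('wrist',s); print(proj(c,[[525,92,45],[676.7,-162,0]]))
O=np.array([718.8,-18.5]);t=np.radians(4.2);ex=np.array([np.cos(t),np.sin(t)]);ey=np.array([-np.sin(t),np.cos(t)])
g=lambda x,y:tuple((O+x*ex+y*ey).round(1))
a=np.array([527,124]);e=np.array(g(-200,-36)); 
plan([(527,124,14,83)]+[tuple((a+(e-a)*k).round(1))+(14,round(83+11.2*min(1,k*1.5),1)) for k in(.1,.2,.3,.4,.5,.6,.7,.8,.9,.96,1)],s)
E
```

```text
[[330.11510671 355.89391155]
 [547.71695703 573.41006022]]
at 1.7 [524.1 133.3  60. ] [-1.798e+02  1.000e-01  8.310e+01] w 60.2
(527, 124, 14, 83) [-0.2, 0.1, 0.1] [-8.8, 4.2, 46.0] rows 0.9
(np.float64(526.5), np.float64(104.7), 14, 84.7) [-0.2, 0.0, -1.6] [-28.0, 6.0, 46.1] rows 0.4
(np.float64(526.0), np.float64(85.4), 14, 86.4) [-0.2, 0.0, -3.3] [-47.3, 7.8, 46.1] rows 0.4
(np.float64(525.5), np.float64(66.1), 14, 88.0) [-0.2, 0.0, -4.9] [-66.5, 9.7, 46.1] rows 0.4
(np.float64(525.0), np.float64(46.8), 14, 89.7) [-0.2, 0.0, -6.6] [-85.7, 11.5, 46.1] rows 0.4
(np.float64(524.5), np.float64(27.4), 14, 91.4) [-0.2, 0.0, -8.3] [-105.0, 13.4, 46.1] rows 0.4
(np.float64(524.0), np.float64(8.1), 14, 93.1) [-0.2, 0.0, -10.0] [-124.2, 15.2, 46.1] rows 0.4
(np.float64(523.5), np.float64(-11.2), 14, 94.2) [-0.2, 0.0, -11.1] [-143.5, 17.0, 46.1] rows 0.4
(np.float64(523.0), np.float64(-30.5), 14, 94.2) [-0.2, 0.0, -11.1] [-162.7, 18.9, 46.1] rows 0.4
(np.float64(522.5), np.float64(-49.8), 14, 94.2) [-0.2, 0.0, -11.1] [-181.9, 20.7, 46.1] rows 0.4
(np.float64(522.2), np.float64(-61.4), 14, 94.2) [-0.2, 0.0, -11.1] [-193.4, 21.8, 46.1] rows 0.2
(np.float64(522.0), np.float64(-69.1), 14, 94.2) [-0.2, 0.0, -11.1] [-201.1, 22.6, 46.2] rows 0.2
```

View pics/w1.png

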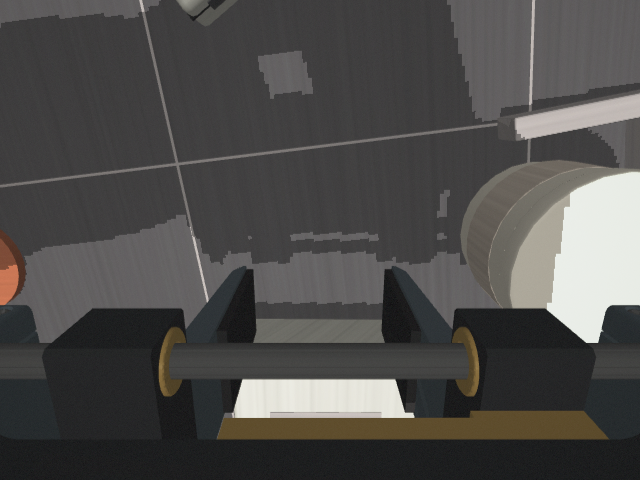

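The wrist view shows the fingers open behind the big case's end face (about rows 320–400 between them). The tub at (570,260) is well clear of the fingers. Pushing now.

Emit:
{"fn": "carry_out", "kwargs": {"commands": [[0, 0, 0, -9, 4, 46, 0.32], [0, 0, 0, -9, 4, 46, 0.32], [0, 0, 0, -18, 5, 46, 0.32], [0, 0, -1, -28, 6, 46, 0.32], [0, 0, -2, -38, 7, 46, 0.32], [0, 0, -3, -52, 8, 46, 0.32], [0, 0, -5, -66, 10, 46, 0.32], [0, 0, -6.5, -82, 11, 46, 0.32], [0, 0, -8, -98, 13, 46, 0.32], [0, 0, -9.5, -114, 14, 46, 0.32], [0, 0, -11, -130, 16, 46, 0.32], [0, 0, -11, -146, 17, 46, 0.32], [0, 0, -11, -162, 19, 46, 0.32], [0, 0, -11, -176, 20, 46, 0.32], [0, 0, -11, -187, 21, 46, 0.32], [0, 0, -11, -195, 22, 46, 0.32], [0, 0, -11, -201, 23, 46, 0.32], [0, 0, -11, -201, 23, 46, 0.32]]}}

```text
time_s: 3.55
ee_pos: [524.6, -70.2, 16.6]
ee_rot: [179.8, 0.1, 94.0]
force: [0.6, -0.1, 0.2]
gripper_width: 60.4
gripper_force: 0.1
```

```bash
cat >> h.py <<'E'
O=np.array([718.8,-18.5]);_t=np.radians(4.2);ex=np.array([np.cos(_t),np.sin(_t)]);ey=np.array([-np.sin(_t),np.cos(_t)])
def g(x,y): return tuple(float(v) for v in (O+x*ex+y*ey).round(1))
def fenc(p): p=np.asarray(p)-O; return np.array([p@ex,p@ey]).round(1)
def find(name,z,near,th=190,rad=120,save=None):
    """largest white blob at height z near a world xy"""
    f=grab_frame(name); c=cam(name)
    if save: cv2.imwrite(save,f[:,:,::-1])
    n,lab,st,ce=cv2.connectedComponentsWithStats(cv2.morphologyEx(white(f,th),cv2.MORPH_OPEN,np.ones((7,7))))
    for i in range(1,n):
        w=ray(c,ce[i],z)[0]
        if st[i,4]>150 and np.hypot(*(w-near))<rad:
            k=max(cv2.findContours((lab==i).astype(np.uint8),0,1)[0],key=cv2.contourArea)[:,0]
            C,a,b,t=rect(ray(c,k,z)); print('blob',C.round(1),'fence',fenc(C),'size',round(a,1),round(b,1),'short',round(t,1))
E
python3 - <<'E'
from h import *
find('top',45,(520,-150),save='pics/t2.png')
plan([(522,-40,14,94.2),(522,-40,110,94.2),(422,-140,110,184.2)])
E
```

```text
blob [ 530.  -198.6] fence [-201.5 -165.7] size 79.0 105.8 short -89.9
at 3.6 [524.3 -70.1  16.2] [1.799e+02 1.000e-01 9.400e+01] w 60.8
(522, -40, 14, 94.2) [0.1, 0.1, -0.2] [30.2, -0.2, 2.2] rows 0.6
(522, -40, 110, 94.2) [0.1, 0.1, -0.2] [30.1, 0.0, -93.8] rows 1.9
(422, -140, 110, 184.2) [0.0, 0.1, -90.2] [-62.6, -106.7, -94.0] rows 10.5
```

```bash
python3 - <<'E'
from h import *
w=g(-290,-132)
plan([g(-200,-5)+(14,94.2),g(-240,-20)+(110,94.2),w+(110,184.2),w+(14,184.2)])
E
```

```text
at 3.6 [524.3 -70.1  16.2] [1.799e+02 1.000e-01 9.400e+01] w 60.8
(519.7, -38.1, 14, 94.2) [0.1, 0.1, -0.2] [32.2, -2.3, 2.1] rows 0.6
(480.9, -56.0, 110, 94.2) [0.1, 0.1, -0.2] [17.0, -42.1, -93.9] rows 2.1
(439.2, -171.4, 110, 184.2) [0.0, 0.1, -90.2] [-95.2, -91.8, -93.9] rows 10.5
(439.2, -171.4, 14, 184.2) [0.0, 0.1, -90.2] [-95.1, -92.0, 2.1] rows 1.9
```

Emit:
{"fn": "carry_out", "kwargs": {"commands": [[0, 0, 0, 32, -2, 2, 0.32], [0, 0, 0, 17, -42, -94, 0.6], [0, 0, 0, 17, -42, -94, 0.6], [0, 0, -8, 17, -42, -94, 1], [0, 0, -90.2, -95, -92, -94, 1], [0, 0, -90.2, -95, -92, -94, 1], [0, 0, -90.2, -95, -92, -94, 1], [0, 0, -90.2, -95, -92, -94, 1], [0, 0, -90.2, -95, -92, -94, 1], [0, 0, -90.2, -95, -92, -94, 1], [0, 0, -90.2, -95, -92, -94, 1], [0, 0, -90.2, -95, -92, -94, 1], [0, 0, -90.2, -95, -92, -94, 1], [0, 0, -90.2, -95, -92, -94, 1], [0, 0, -90.2, -95, -92, -94, 1], [0, 0, -90.2, -95, -92, 2, 1], [0, 0, -90.2, -95, -92, 2, 1], [0, 0, -90.2, -95, -92, 2, 1]]}}

```text
time_s: 5.4
ee_pos: [434.2, -168.9, 8.9]
ee_rot: [179.7, -0.6, -175.9]
force: [-0.4, -0.1, -0.4]
gripper_width: 91.3
gripper_force: 0.0
```

```bash
python3 - <<'E'
from h import *
find('top',45,(520,-150),save='pics/t3.png')
plan([g(-270,-131)+(14,184.2),g(-150,-131)+(14,184.2),g(-124,-131)+(14,184.2)])
E
```

```text
blob [ 543.2 -163.1] fence [-185.8 -131.4] size 79.3 149.8 short 0.1
at 5.45 [ 436.6 -169.9   11.5] [ 179.9   -0.3 -175.9] w 91.2
(459.1, -168.9, 14, 184.2) [0.2, -0.3, -0.1] [-22.5, -0.6, -2.7] rows 0.5
(578.8, -160.1, 14, 184.2) [0.2, -0.3, -0.1] [-142.5, -0.5, -3.3] rows 2.4
(604.7, -158.2, 14, 184.2) [0.2, -0.3, -0.1] [-168.5, -0.5, -3.5] rows 0.5
```

Emit:
{"fn": "carry_out", "kwargs": {"commands": [[0, 0, 0, -14, -1, -3, 1], [0, 0, 0, -22, -1, -3, 1], [0, 0, 0, -30, -1, -3, 1], [0, 0, 0, -42, -1, -3, 1], [0, 0, 0, -58, -1, -3, 1], [0, 0, 0, -74, -1, -3, 1], [0, 0, 0, -90, -1, -3, 1], [0, 0, 0, -106, -1, -3, 1], [0, 0, 0, -122, -1, -3, 1], [0, 0, 0, -136, -1, -3, 1], [0, 0, 0, -147, -1, -3, 1], [0, 0, 0, -155, -1, -3, 1], [0, 0, 0, -160, -1, -3, 1], [0, 0, 0, -162, -1, -3, 1], [0, 0, 0, -162, -1, -3, 1]]}}

```text
time_s: 6.95
ee_pos: [600.1, -159.7, 16.8]
ee_rot: [-180.0, -0.0, -175.8]
force: [-4.4, -0.2, 2.0]
gripper_width: 91.3
gripper_force: 2.1
```

```bash
python3 - <<'E'
from h import *
find('top',45,(660,-150),save='pics/t4.png')
s=state(); print(s['force'],fenc(s['ee_pos'][:2]))
f=cv2.imread('pics/t4.png'); cv2.imwrite('pics/c4.png',cv2.resize(f[120:230,300:460],None,fx=5,fy=5))
plan([g(-124,-131)+(14,184.2)])
E
```

```text
blob [ 724.3 -195.3] fence [  -7.5 -176.8] size 26.8 50.3 short 0.0
blob [ 704.1 -106.6] fence [-21.1 -86.8] size 56.3 63.6 short 0.1
[-4.85026032 -0.02796692  2.44384876] [-128.8 -132.1]
at 7.0 [ 600.1 -159.7   16.7] [-180.     0.  -175.8] w 91.4
(604.7, -158.2, 14, 184.2) [-0.0, 0.0, 0.0] [-4.7, 1.1, 2.7] rows 0.1
```

View pics/c4.png

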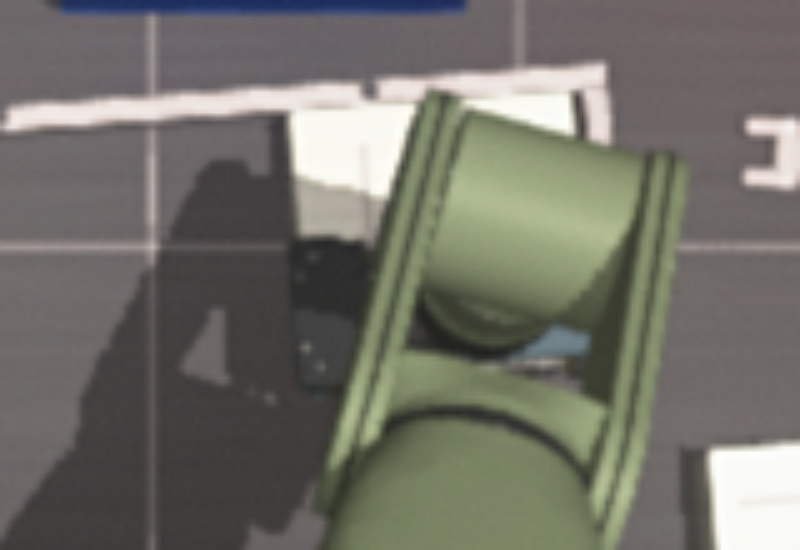

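The big case is parallel to the bar, a few mm from it, with about 9 mm left to the end stop at (590,110). Next, push its other end.

```bash
python3 - <<'E'
from h import *
plan([g(-150,-131)+(17,184.2),g(-150,-100)+(110,184.2),g(-58,-15)+(110,94.2),g(-58,-15)+(14,94.2)])
E
```

```text
at 7.0 [ 600.1 -159.7   16.7] [-180.     0.  -175.8] w 91.4
(578.8, -160.1, 17, 184.2) [-0.0, 0.0, 0.0] [21.2, 1.1, -0.3] rows 0.4
(576.5, -129.2, 110, 184.2) [-0.0, 0.0, 0.0] [21.2, 32.1, -93.3] rows 2.0
(662.1, -37.7, 110, 94.2) [0.0, 0.0, 90.0] [-70.9, 117.0, -93.3] rows 10.5
(662.1, -37.7, 14, 94.2) [0.0, 0.0, 90.0] [-70.9, 117.1, 2.7] rows 1.9
```

Emit:
{"fn": "carry_out", "kwargs": {"commands": [[0, 0, 0, 21, 1, 0, 0.9], [0, 0, 0, 21, 32, -93, 0.6], [0, 0, 0, 21, 32, -93, 0.32], [0, 0, 0, 21, 32, -93, 0.32], [0, 0, 90, -71, 117, -93, 0.32], [0, 0, 90, -71, 117, -93, 0.32], [0, 0, 90, -71, 117, -93, 0.32], [0, 0, 90, -71, 117, -93, 0.32], [0, 0, 90, -71, 117, -93, 0.32], [0, 0, 90, -71, 117, -93, 0.32], [0, 0, 90, -71, 117, -93, 0.32], [0, 0, 90, -71, 117, -93, 0.32], [0, 0, 90, -71, 117, -93, 0.32], [0, 0, 90, -71, 117, -93, 0.32], [0, 0, 90, -71, 117, -93, 0.32], [0, 0, 90, -71, 117, 0, 0.32], [0, 0, 90, -71, 117, 0, 0.32], [0, 0, 90, -71, 117, 0, 0.32]]}}

```text
time_s: 8.8
ee_pos: [658.3, -37.4, 9.9]
ee_rot: [-179.4, -0.1, 94.2]
force: [-0.2, -0.4, 0.2]
gripper_width: 60.2
gripper_force: 0.0
```

```bash
python3 - <<'E'
from h import *
find('top',45,(660,-150),save='pics/t5.png')
s=state(); print(s['force'],fenc(s['ee_pos'][:2]))
plan([g(-58,-45)+(14,94.2)])
E
```

```text
blob [ 678.  -169.3] fence [ -51.7 -147.4] size 112.9 115.8 short -85.8
[ 0.22181396 -0.05392635 -0.0513202 ] [-59.1 -14.8]
at 8.85 [660.9 -37.6  13.4] [-1.797e+02 -1.000e-01  9.420e+01] w 60.2
(664.3, -67.6, 14, 94.2) [-0.3, -0.1, 0.0] [-30.2, 1.2, -0.7] rows 0.6
```

Emit:
{"fn": "carry_out", "kwargs": {"commands": [[0, 0, 0, -14, 1, 0, 0.32], [0, 0, 0, -20, 1, 0, 0.32], [0, 0, 0, -24, 1, 0, 0.32], [0, 0, 0, -27, 1, 0, 0.32], [0, 0, 0, -30, 1, 0, 0.32], [0, 0, 0, -32, 1, 0, 0.32], [0, 0, 0, -33, 1, 0, 0.32], [0, 0, 0, -33, 1, 0, 0.32]]}}

```text
time_s: 9.65
ee_pos: [667.4, -69.1, 18.7]
ee_rot: [179.7, -0.1, 94.2]
force: [-1.3, 7.2, 4.6]
gripper_width: 60.2
gripper_force: 3.4
```

Emit:
{"fn": "carry_out", "kwargs": {"commands": [[0, 0, 0, -1, 0, 0, 0.32], [0, 0, 0, -2, 0, 0, 0.32], [0, 0, 0, -2, 0, 0, 0.32]]}}

```text
time_s: 9.95
ee_pos: [667.3, -69.1, 18.8]
ee_rot: [179.7, -0.3, 94.1]
force: [-0.8, 12.8, 4.9]
gripper_width: 59.9
gripper_force: 6.2
```

```bash
python3 - <<'E'
from h import *
find('top',45,(660,-150),save='pics/t6.png')
s=state(); print(s['force'],fenc(s['ee_pos'][:2]))
E
```

```text
blob [ 678.8 -200.4] fence [ -53.2 -178.5] size 87.1 117.8 short 89.9
[-0.12399114 11.72230935  4.73571708] [-55.1 -46.7]
```

The force rises without motion, so the end is seated on the stop. Now the final push against the long bar.

```bash
python3 - <<'E'
from h import *
plan([g(-58,-20)+(17,94.2),g(-90,-30)+(110,94.2),g(-148,-140)+(110,184.2),g(-148,-140)+(14,184.2)])
E
```

```text
at 10.0 [667.3 -69.1  18.7] [179.7  -0.3  94.1] w 60.0
(662.4, -42.7, 17, 94.2) [0.3, -0.3, -0.1] [26.7, -3.0, 1.9] rows 0.5
(631.2, -55.0, 110, 94.2) [0.3, -0.3, -0.1] [17.2, -34.6, -91.3] rows 2.0
(581.5, -169.0, 110, 184.2) [0.4, -0.0, -90.1] [-92.9, -92.4, -92.2] rows 10.5
(581.5, -169.0, 14, 184.2) [0.4, -0.0, -90.1] [-93.5, -92.8, 3.8] rows 1.9
```

Emit:
{"fn": "carry_out", "kwargs": {"commands": [[0, 0, 0, 27, -3, 0, 0.32], [0, 0, 0, 17, -35, -92, 0.6], [0, 0, 0, 17, -35, -92, 0.8], [0, 0, 0, 17, -35, -92, 1], [0, 0, -90, -93, -92, -92, 1], [0, 0, -90, -93, -92, -92, 1], [0, 0, -90, -93, -92, -92, 1], [0, 0, -90, -93, -92, -92, 1], [0, 0, -90, -93, -92, -92, 1], [0, 0, -90, -93, -92, -92, 1], [0, 0, -90, -93, -92, -92, 1], [0, 0, -90, -93, -92, -92, 1], [0, 0, -90, -93, -92, -92, 1], [0, 0, -90, -93, -92, -92, 1], [0, 0, -90, -93, -92, -92, 1], [0, 0, -90, -93, -92, 3, 1], [0, 0, -90, -93, -92, 3, 1], [0, 0, -90, -93, -92, 3, 1]]}}

```text
time_s: 11.8
ee_pos: [576.7, -171.3, 8.2]
ee_rot: [179.8, -0.6, -175.8]
force: [-0.7, 0.4, 0.1]
gripper_width: 91.1
gripper_force: 0.0
```

```bash
python3 - <<'E'
from h import *
s=state(); print(s['force'],fenc(s['ee_pos'][:2]))
plan([g(-128,-140)+(14,184.2),g(-120,-140)+(14,184.2)])
E
```

```text
[-0.704153    0.38064524  0.05147921] [-152.9 -141.9]
at 11.8 [ 576.7 -171.3    8.2] [ 179.8   -0.6 -175.8] w 91.1
(601.4, -167.5, 14, 184.2) [0.2, -0.6, 0.0] [-24.8, 2.0, -6.0] rows 0.5
(609.4, -166.9, 14, 184.2) [0.2, -0.6, 0.0] [-32.8, 2.0, -6.1] rows 0.2
```

Emit:
{"fn": "carry_out", "kwargs": {"commands": [[0, 0, 0, -10, 0, 0, 1], [0, 0, 0, -18, 0, 0, 1], [0, 0, 0, -22, 0, 0, 1], [0, 0, 0, -24, 0, 0, 1], [0, 0, 0, -26, 0, 0, 1], [0, 0, 0, -28, 0, 0, 1], [0, 0, 0, -28, 0, 0, 1]]}}

```text
time_s: 12.5
ee_pos: [605.7, -170.5, 14.8]
ee_rot: [180.0, -0.4, -175.7]
force: [-11.6, -1.3, 8.4]
gripper_width: 91.4
gripper_force: 6.1
```

Emit:
{"fn": "carry_out", "kwargs": {"commands": [[0, 0, 0, -1, 0, 0, 1], [0, 0, 0, -2, 0, 0, 1], [0, 0, 0, -2, 0, 0, 1]]}}

```text
time_s: 12.8
ee_pos: [605.7, -170.4, 14.8]
ee_rot: [180.0, -0.6, -175.8]
force: [-17.1, -1.9, 10.7]
gripper_width: 91.3
gripper_force: 8.4
```

```bash
python3 - <<'E'
from h import *
s=state(); print(s['force'],fenc(s['ee_pos'][:2]))
E
```

```text
[-17.07221691  -1.89310599  10.6993272 ] [-123.9 -143.2]
```

Both contacts are seated. I'll back off and go over the middle case, then verify with the top camera on the way.

```bash
python3 - <<'E'
from h import *
plan([g(-155,-140)+(14,184.2),(540,-200,110,184.6),(481,-332,110,184.6)])
E
```

```text
at 12.8 [ 605.7 -170.4   14.8] [ 180.    -0.6 -175.8] w 91.3
(574.5, -169.5, 14, 184.2) [0.0, -0.6, 0.0] [31.0, 3.2, 1.2] rows 0.6
(540, -200, 110, 184.6) [0.0, -0.6, -0.4] [68.7, -24.6, -94.5] rows 2.1
(481, -332, 110, 184.6) [0.0, -0.6, -0.4] [137.3, -151.9, -93.8] rows 2.9
```

Emit:
{"fn": "carry_out", "kwargs": {"commands": [[0, 0, 0, 15, 3, 0, 1], [0, 0, 0, 31, 3, 0, 1], [0, 0, 0, 69, -25, -94, 1], [0, 0, 0, 69, -25, -94, 1], [0, 0, 0, 137, -152, -94, 1], [0, 0, 0, 137, -152, -94, 1], [0, 0, 0, 137, -152, -94, 1], [0, 0, 0, 137, -152, -94, 1], [0, 0, 0, 137, -152, -94, 1]]}}

```text
time_s: 13.7
ee_pos: [486.3, -332.8, 108.5]
ee_rot: [-179.9, 0.2, -175.9]
force: [-0.3, 0.7, -0.1]
gripper_width: 90.9
gripper_force: 0.0
```

```bash
python3 - <<'E'
from h import *
find('top',45,(670,-160),save='pics/t7.png')
s=state(); f=grab_frame('wrist'); c=cam('wrist',s)
t=cv2.imread('pics/t7.png')[120:230,350:480]
print(proj(c,[[481,-332,40]]))
cv2.imwrite('pics/w7.png',np.hstack([cv2.resize(f[:,:,::-1],(480,360)),cv2.resize(t,(320,360))]))
cv2.imwrite('pics/w7f.png',f[:,:,::-1])
plan([(481,-332,60,184.6),(481,-332,12,184.6)],s)
E
```

```text
blob [ 680.1 -165.4] fence [ -49.4 -143.6] size 111.2 158.3 short 4.4
[[319.61346459 245.59551394]]
at 13.75 [ 486.5 -331.7  108.1] [-1.799e+02  1.000e-01 -1.758e+02] w 91.2
(481, -332, 60, 184.6) [-0.1, 0.1, -0.4] [5.6, 0.2, 48.1] rows 1.0
(481, -332, 12, 184.6) [-0.1, 0.1, -0.4] [5.7, 0.2, 96.1] rows 1.0
```

View pics/w7.png

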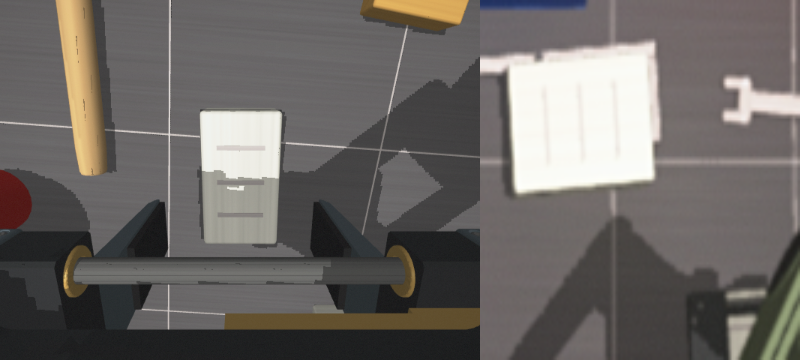

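The wrist view shows the middle case at (240,176), between the fingers with clearance and slightly toward the robot. The top crop shows the big case flush in the corner. I'll refine the case position.

```bash
cat >> h.py <<'E'
def wfind(f,s,z,th=110,sz=None,lim=None):
    c=cam('wrist',s); h=cv2.cvtColor(f,cv2.COLOR_RGB2HSV); m=((h[...,1]<45)&(h[...,2]>th)).astype(np.uint8)
    if lim: m[lim:]=0
    m=cv2.morphologyEx(m,cv2.MORPH_OPEN,np.ones((9,9)))
    for k in cv2.findContours(m,0,1)[0]:
        if cv2.contourArea(k)<3000: continue
        C,a,b,t=rect(ray(c,k[:,0],z)); print('w',cv2.boundingRect(k),C.round(1),'size',round(a,1),round(b,1),'short',round(t,1))
E
python3 - <<'E'
from h import *
f=cv2.imread('pics/w7f.png')[:,:,::-1].copy()
s=dict(ee_pos=np.array([486.5,-331.7,108.1]),ee_rot=np.array([-179.9,.1,-175.8]))
for th in(110,130,150): wfind(f,s,40,th)
E
```

```text
w (266, 147, 110, 179) [ 478.6 -331.8] size 65.3 117.3 short -85.7
w (267, 147, 109, 178) [ 478.2 -331.7] size 65.0 116.6 short -85.7
w (267, 148, 109, 176) [ 478.1 -331.8] size 64.7 115.4 short -85.9
```

Emit:
{"fn": "carry_out", "kwargs": {"commands": [[0, 0, 0, 7.5, 0, 40, 1], [0, 0, 0, 7.5, 0, 80, 1], [0, 0, 0, 7.5, 0, 96, 1], [0, 0, 0, 7.5, 0, 96, 1], [0, 0, 0, 7.5, 0, 96, 1], [0, 0, 0, 7.5, 0, 96, -1], [0, 0, 0, 7.5, 0, 96, -1], [0, 0, 0, 7.5, 0, 96, -1], [0, 0, 0, 7.5, 0, 96, -1], [0, 0, 0, 7.5, 0, 96, -1]], "force": 25}}

```text
time_s: 14.8
ee_pos: [478.4, -332.1, 11.8]
ee_rot: [-180.0, 0.1, -175.8]
force: [-0.6, 2.1, 6.6]
gripper_width: 65.8
gripper_force: 25.0
```

```bash
python3 - <<'E'
from h import *
w=g(-52.5,-140)
plan([(479,-332,130,184.3),(580,-250,130,140),w+(130,94.2)])
E
```

```text
at 14.8 [ 478.4 -332.1   11.8] [-1.800e+02  1.000e-01 -1.758e+02] w 65.8
(479, -332, 130, 184.3) [-0.0, 0.1, -0.1] [-0.7, 0.0, -118.2] rows 2.4
(580, -250, 130, 140) [0.0, 0.1, 44.2] [-107.5, 74.4, -118.1] rows 5.2
(676.7, -162.0, 130, 94.2) [0.0, 0.0, 90.0] [-210.4, 155.0, -118.0] rows 5.3
```

Emit:
{"fn": "carry_out", "kwargs": {"commands": [[0, 0, 0, 0, 0, -20, -1], [0, 0, 0, 0, 0, -60, -1], [0, 0, 0, 0, 0, -100, -1], [0, 0, 0, 0, 0, -118, -1], [0, 0, 8, -20, 14, -118, -1], [0, 0, 16, -38, 28, -118, -1], [0, 0, 24, -57, 42, -118, -1], [0, 0, 32, -76, 56, -118, -1], [0, 0, 40, -95, 70, -118, -1], [0, 0, 48, -114, 84, -118, -1], [0, 0, 56, -133, 98, -118, -1], [0, 0, 64, -152, 112, -118, -1], [0, 0, 72, -170, 126, -118, -1], [0, 0, 80, -188, 139, -118, -1], [0, 0, 86, -201, 149, -118, -1], [0, 0, 90, -210, 155, -118, -1], [0, 0, 90, -210, 155, -118, -1], [0, 0, 90, -210, 155, -118, -1]]}}

```text
time_s: 16.6
ee_pos: [675.1, -162.3, 127.6]
ee_rot: [-179.8, -0.0, 94.3]
force: [-0.5, 0.0, -5.3]
gripper_width: 65.7
gripper_force: 25.0
```

```bash
python3 - <<'E'
from h import *
s=state();f=grab_frame('wrist');cv2.imwrite('pics/w8.png',f[:,:,::-1]);c=cam('wrist',s)
b=s['ee_pos'][2]-11.8
w=g(-52.5,-140); 
wfind(f,s,b+40,th=110)
print('big corner edges expected px',proj(c,[g(-105,-65)+(45,),g(0,-65)+(45,)]).round())
plan([w+(65,94.2),w+(57.5,94.2)],s)
E
```

```text
w (212, 379, 199, 59) [ 671.9 -197. ] size 29.0 88.3 short -77.7
w (226, 186, 254, 157) [ 686.5 -134.9] size 64.1 97.2 short -85.5
w (11, 44, 191, 278) [ 591.8 -113.6] size 70.3 101.4 short 3.4
w (234, 0, 191, 184) [669.8 -73.8] size 58.4 63.7 short -85.6
w (255, 0, 60, 84) [655.3 -57.9] size 19.6 24.7 short 4.3
big corner edges expected px [[237. 129.]
 [408. 130.]]
at 16.6 [ 675.1 -162.3  127.6] [-179.8   -0.    94.3] w 65.7
(676.7, -162.0, 65, 94.2) [-0.2, -0.0, 0.1] [0.1, 1.8, 62.6] rows 1.3
(676.7, -162.0, 57.5, 94.2) [-0.2, -0.0, 0.1] [0.1, 1.9, 70.1] rows 0.2
```

View pics/w8.png

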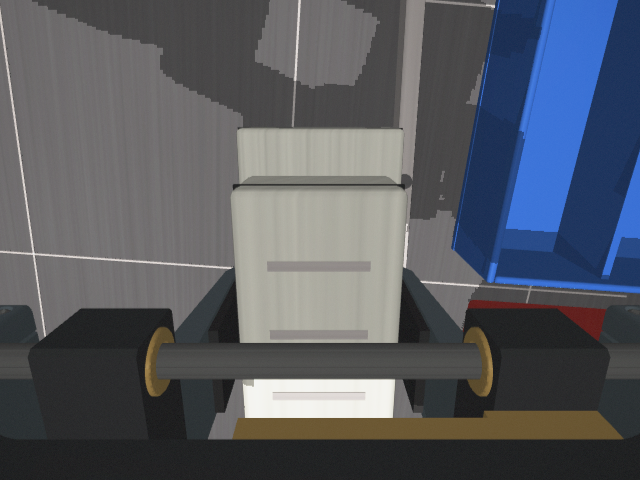

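The wrist view shows the middle case held square; its front top edge is at row 186, columns 233–405. The big case's edge is below it at row 129, columns 238–402, parallel. I'll compare those edges.

```bash
python3 - <<'E'
from h import *
s=state(); c=cam('wrist',s)
a=ray(c,[[233,187],[405,187]],s['ee_pos'][2]-11.8+40)
b=ray(c,[[238,129],[402,129]],45)
print('mid edge',a,fenc(a[0]),fenc(a[1]),np.hypot(*(a[1]-a[0]))); print('big edge',b,fenc(b[0]),fenc(b[1]),np.hypot(*(b[1]-b[0])))
E
```

```text
mid edge [[ 639.30752676 -107.04443275]
 [ 701.40775986 -102.31236123]] [-85.8 -82.5] [-23.5 -82.3] 62.28026534906532
big edge [[619.09624512 -91.18846399]
 [720.06251037 -83.52244857]] [-104.8  -65.2] [ -3.5 -64.9] 101.25687389371775
```

Emit:
{"fn": "carry_out", "kwargs": {"commands": [[0, 0, 0, 1, 0.5, 25, -1], [0, 0, 0, 1, 0.5, 50, -1], [0, 0, 0, 1, 0.5, 60, -1], [0, 0, 0, 1, 0.5, 65, -1], [0, 0, 0, 1, 0.5, 68, -1], [0, 0, 0, 1, 0.5, 70, -1], [0, 0, 0, 1, 0.5, 70, -1]]}}

```text
time_s: 17.35
ee_pos: [676.9, -161.2, 59.7]
ee_rot: [179.9, 0.0, 94.2]
force: [-0.8, -0.5, -4.3]
gripper_width: 65.7
gripper_force: 25.0
```

Emit:
{"fn": "carry_out", "kwargs": {"commands": [[0, 0, 0, 0, 0, 1, -1], [0, 0, 0, 0, 0, 2, -1], [0, 0, 0, 0, 0, 2, -1]]}}

```text
time_s: 17.65
ee_pos: [676.5, -161.0, 57.1]
ee_rot: [180.0, -0.0, 94.2]
force: [-0.2, -0.9, -3.9]
gripper_width: 65.6
gripper_force: 25.0
```

Emit:
{"fn": "carry_out", "kwargs": {"commands": [[0, 0, 0, 0, 0, 1, -1], [0, 0, 0, 0, 0, 1, -1]]}}

```text
time_s: 17.85
ee_pos: [676.6, -161.0, 56.8]
ee_rot: [180.0, 0.0, 94.2]
force: [-1.3, 1.3, 0.6]
gripper_width: 65.8
gripper_force: 25.0
```

Emit:
{"fn": "carry_out", "kwargs": {"commands": [[0, 0, 0, 0, 0, 0, 0.7], [0, 0, 0, 0, 0, 0, 1], [0, 0, 0, 0, 0, 0, 1], [0, 0, 0, 0, 0, 0, 1], [0, 0, 0, 0, 0, -20, 1], [0, 0, 0, 0, 0, -60, 1], [0, 0, 0, 0, 0, -80, 1], [0, 0, 0, 0, 0, -80, 1]]}}

```text
time_s: 18.65
ee_pos: [678.7, -161.6, 140.1]
ee_rot: [179.6, 0.1, 94.2]
force: [0.5, -0.6, 0.2]
gripper_width: 91.4
gripper_force: 0.0
```

```bash
python3 - <<'E'
from h import *
s=state();f=grab_frame('wrist');cv2.imwrite('pics/w9.png',f[:,:,::-1])
plan([(600,60,135,60),(504.7,309,135,29.4)],s)
E
```

```text
at 18.65 [ 678.7 -161.6  140.1] [1.796e+02 1.000e-01 9.420e+01] w 91.4
(600, 60, 135, 60) [0.5, 0.0, 34.2] [226.8, -62.2, 4.1] rows 4.7
(504.7, 309, 135, 29.4) [0.5, -0.1, 64.8] [482.2, -138.9, 2.8] rows 5.3
```

Emit:
{"fn": "carry_out", "kwargs": {"commands": [[0, 0, 34, 227, -62, 3, 1], [0, 0, 34, 227, -62, 3, 1], [0, 0, 34, 227, -62, 3, 1], [0, 0, 34, 227, -62, 3, 1], [0, 0, 34, 227, -62, 3, 1], [0, 0, 64.8, 482, -139, 3, 1], [0, 0, 64.8, 482, -139, 3, 1], [0, 0, 64.8, 482, -139, 3, 1], [0, 0, 64.8, 482, -139, 3, 1], [0, 0, 64.8, 482, -139, 3, 1], [0, 0, 64.8, 482, -139, 3, 1], [0, 0, 64.8, 482, -139, 3, 1], [0, 0, 64.8, 482, -139, 3, 1]]}}

```text
time_s: 20.0
ee_pos: [501.4, 309.0, 131.4]
ee_rot: [180.0, 0.2, 29.5]
force: [-1.0, -0.6, -0.3]
gripper_width: 91.1
gripper_force: 0.0
```

```bash
python3 - <<'E'
from h import *
find('top',85,(675,-160),th=200,save='pics/t9.png')
s=state();f=grab_frame('wrist');cv2.imwrite('pics/w10.png',f[:,:,::-1])
wfind(f,s,34); wfind(f,s,34,150)
t=cv2.imread('pics/t9.png')[120:230,350:480]
cv2.imwrite('pics/v10.png',np.hstack([cv2.resize(f[:,:,::-1],(480,360)),cv2.resize(t,(320,360))]))
plan([(504.7,309,10,29.4)],s)
E
```

```text
blob [ 685.6 -160.8] fence [ -43.5 -139.5] size 80.8 151.8 short 4.1
blob [ 628.5 -159.3] fence [-100.4 -133.8] size 21.2 142.7 short 3.9
w (291, 380, 157, 38) [404.6 205. ] size 35.7 127.7 short 29.4
w (0, 0, 640, 343) [531.2 323.2] size 232.5 476.3 short 29.5
w (280, 176, 77, 114) [504.1 309.6] size 52.8 83.1 short -60.5
at 20.05 [501.9 308.5 131.7] [1.80e+02 1.00e-01 2.94e+01] w 91.3
(504.7, 309, 10, 29.4) [0.0, 0.1, 0.0] [3.0, 0.9, 121.7] rows 2.4
```

View pics/v10.png

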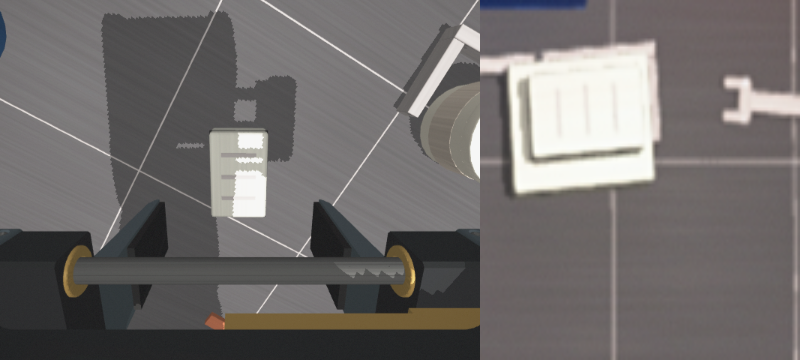

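The small case sits between the fingers at (238,172); the middle one is square on the big one in the top crop. Grasp.

Emit:
{"fn": "carry_out", "kwargs": {"commands": [[0, 0, 0, 2.5, 0.3, 45, 1], [0, 0, 0, 2.5, 0.3, 90, 1], [0, 0, 0, 2.5, 0.3, 115, 1], [0, 0, 0, 2.5, 0.3, 122, 1], [0, 0, 0, 2.5, 0.3, 122, 1], [0, 0, 0, 2.5, 0.3, 122, -1], [0, 0, 0, 2.5, 0.3, 122, -1], [0, 0, 0, 2.5, 0.3, 122, -1], [0, 0, 0, 2.5, 0.3, 122, -1], [0, 0, 0, 2.5, 0.3, 122, -1], [0, 0, 0, 2.5, 0.3, 122, -1]], "force": 20}}

```text
time_s: 21.2
ee_pos: [504.8, 310.6, 11.5]
ee_rot: [-180.0, -0.0, 29.4]
force: [-0.5, 0.2, 2.6]
gripper_width: 54.3
gripper_force: 20.0
```

```bash
python3 - <<'E'
from h import *
# middle top face before the small one goes on: strict mask in the earlier pictures
f=cv2.imread('pics/t9.png')[:,:,::-1].copy(); c=cam('top')
print('expected mid corners px',proj(c,[g(-52.5+a,-140+b)+(85,) for a,b in((33,59),(33,-59),(-33,-59),(-33,59))]).round(1).tolist())
w=g(-52.5,-140)
plan([(504,309,170,29.4),(600,60,170,60),w+(170,94.2)])
E
```

```text
expected mid corners px [[368.7, 142.7], [414.4, 139.5], [416.4, 164.7], [370.6, 168.0]]
at 21.2 [504.8 310.6  11.5] [-180.    -0.    29.4] w 54.3
(504, 309, 170, 29.4) [-0.0, -0.0, 0.0] [-1.3, 1.0, -158.5] rows 3.2
(600, 60, 170, 60) [0.0, -0.0, -30.6] [-40.1, 265.0, -158.5] rows 5.3
(676.7, -162.0, 170, 94.2) [0.0, -0.0, -64.8] [-82.4, 496.0, -158.6] rows 4.7
```

Emit:
{"fn": "carry_out", "kwargs": {"commands": [[0, 0, 0, 0, 0, -20, -1], [0, 0, 0, 0, 0, -60, -1], [0, 0, 0, 0, 0, -105, -1], [0, 0, 0, 0, 0, -145, -1], [0, 0, 0, 0, 0, -158, -1], [0, 0, -6, -8, 53, -158, -1], [0, 0, -12, -16, 98, -158, -1], [0, 0, -18, -24, 140, -158, -1], [0, 0, -24, -32, 180, -158, -1], [0, 0, -30, -40, 222, -158, -1], [0, 0, -36, -40, 265, -158, -1], [0, 0, -42, -48, 310, -158, -1], [0, 0, -48, -56, 355, -158, -1], [0, 0, -54, -64, 400, -158, -1], [0, 0, -60, -73, 445, -158, -1], [0, 0, -64.8, -80, 480, -158, -1], [0, 0, -64.8, -82, 496, -158, -1], [0, 0, -64.8, -82, 496, -158, -1], [0, 0, -64.8, -82, 496, -158, -1], [0, 0, -64.8, -82, 496, -158, -1]]}}

```text
time_s: 23.2
ee_pos: [676.4, -160.0, 168.5]
ee_rot: [-179.9, -0.1, 94.3]
force: [-0.4, 0.3, -1.7]
gripper_width: 53.7
gripper_force: 20.0
```

```bash
python3 - <<'E'
from h import *
s=state();f=grab_frame('wrist');cv2.imwrite('pics/w11.png',f[:,:,::-1]);c=cam('wrist',s)
w=g(-52.5,-140); b=s['ee_pos'][2]-11.5+34
print('expected small edge',proj(c,[w and g(-52.5-27,-98)+(b,),g(-52.5+27,-98)+(b,)]).round(),'mid edge',proj(c,[g(-85.5,-81)+(85,),g(-19.5,-81)+(85,)]).round(),'big edge',proj(c,[g(-105,-65)+(45,),g(0,-65)+(45,)]).round())
plan([w+(96,94.2)],s)
E
```

```text
expected small edge [[251. 231.]
 [390. 231.]] mid edge [[268. 159.]
 [372. 159.]] big edge [[247. 131.]
 [393. 131.]]
at 23.2 [ 676.4 -160.   168.5] [-1.799e+02 -1.000e-01  9.430e+01] w 53.7
(676.7, -162.0, 96, 94.2) [-0.1, -0.1, 0.1] [-2.1, 0.2, 72.5] rows 1.5
```

View pics/w11.png

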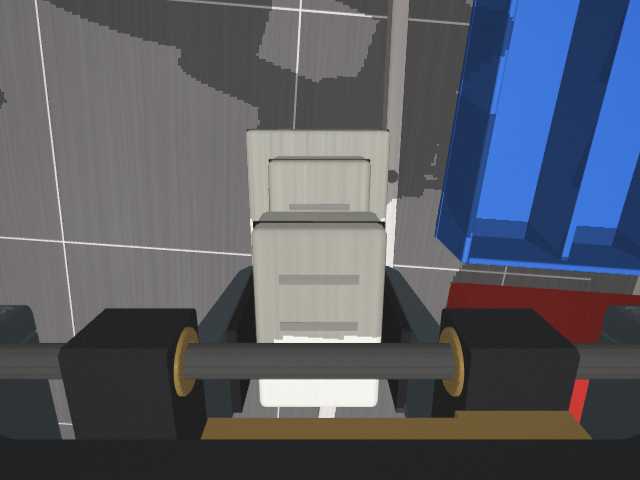

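The small case's edge is at row 222 against 231 wanted, about 3 mm too far to +y. The middle case's edge, at row 160, columns 268–370, is exactly as expected. Lower with a -3 mm correction.

Emit:
{"fn": "carry_out", "kwargs": {"commands": [[0, 0, 0, -3, 0.2, 25, -1], [0, 0, 0, -3, 0.2, 48, -1], [0, 0, 0, -3, 0.2, 60, -1], [0, 0, 0, -3, 0.2, 66, -1], [0, 0, 0, -3, 0.2, 69, -1], [0, 0, 0, -3, 0.2, 71, -1], [0, 0, 0, -3, 0.2, 71, -1]]}}

```text
time_s: 23.95
ee_pos: [677.7, -164.9, 98.6]
ee_rot: [179.9, 0.0, 94.2]
force: [0.2, 0.4, -1.3]
gripper_width: 53.4
gripper_force: 20.0
```

Emit:
{"fn": "carry_out", "kwargs": {"commands": [[0, 0, 0, 0, 0, 1, -1], [0, 0, 0, 0, 0, 1, -1]]}}

```text
time_s: 24.15
ee_pos: [677.5, -165.0, 97.4]
ee_rot: [180.0, 0.0, 94.2]
force: [-0.2, -0.4, -2.2]
gripper_width: 53.8
gripper_force: 20.0
```

Emit:
{"fn": "carry_out", "kwargs": {"commands": [[0, 0, 0, 1.5, 0, 0, -1], [0, 0, 0, 1.5, 0, 1, -1], [0, 0, 0, 1.5, 0, 1, -1]]}}

```text
time_s: 24.45
ee_pos: [677.4, -163.2, 96.5]
ee_rot: [180.0, -0.0, 94.2]
force: [-1.1, 0.7, 1.4]
gripper_width: 53.9
gripper_force: 20.0
```

Contact. Release, rise and back away.

Emit:
{"fn": "carry_out", "kwargs": {"commands": [[0, 0, 0, 0, 0, 0, 0.7], [0, 0, 0, 0, 0, 0, 1], [0, 0, 0, 0, 0, 0, 1], [0, 0, 0, 0, 0, 0, 1], [0, 0, 0, 0, 0, -20, 1], [0, 0, 0, 0, 0, -60, 1], [0, 0, 0, 0, 0, -90, 1], [0, 0, 0, 50, -40, -90, 1], [0, 0, 0, 100, -80, -90, 1], [0, 0, 0, 150, -120, -90, 1], [0, 0, 0, 200, -160, -90, 1], [0, 0, 0, 230, -200, -90, 1], [0, 0, 0, 230, -200, -90, 1], [0, 0, 0, 230, -200, -90, 1]]}}

```text
time_s: 25.85
ee_pos: [456.1, 53.5, 186.0]
ee_rot: [-179.8, -0.1, 94.4]
force: [1.0, -1.4, 0.3]
gripper_width: 91.3
gripper_force: 0.0
```

```bash
python3 - <<'E'
from h import *
f=grab_frame('top');cv2.imwrite('pics/t12.png',f[:,:,::-1]);c=cam('top')
q=grab_frame('scene');cv2.imwrite('pics/s12.png',q[:,:,::-1]);cs=cam('scene')
f=f.copy();q=q.copy()
for a,b,z,col in((27,42,119,(255,0,0)),(33,59,85,(0,0,255)),(52.5,75,45,(0,150,0))):
    P=[g(-52.5+i*a,-140+j*b)+(z,) for i,j in((1,1),(1,-1),(-1,-1),(-1,1))]
    for im,cc in((f,c),(q,cs)):
        for u,v in proj(cc,P): im[int(round(v)),int(round(u))]=col
u,v=proj(cs,[g(-52.5,-140)+(60,)])[0].astype(int); u=max(u,50)
a=cv2.resize(f[125:205,350:430],(400,400),interpolation=0);b=cv2.resize(q[v-50:v+50,u-50:u+50],(400,400),interpolation=0)
cv2.imwrite('pics/v12.png',np.hstack([a,b])[:,:,::-1])
E
```

```text
(no output)
```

View pics/v12.png

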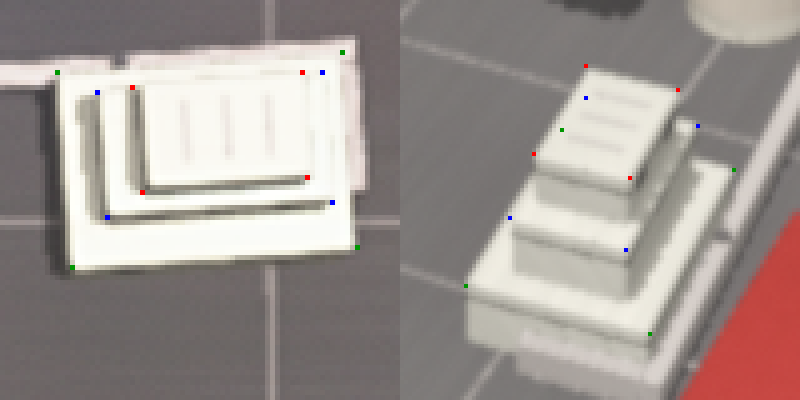

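The stack corners match the predicted corners in both views to about half a pixel, roughly 1–2 mm: small case at (586,66)–(630,178), middle and big likewise. Handing in.

```bash
python3 -c "
from workcell import workorder
print(workorder.job_done())"
```

```text
the job is handed in; nothing more can be done
None
```

I stacked the three cases in the free (right-hand) corner of the fence and handed the job in at about 26 s. The big case is seated against both bars, and the middle and small cases are centred on it to about 2 mm by the last camera check. The hand-in gave no verdict.

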